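# Put the pipe plug away in the flip-lid case

### The arm

A 7-joint arm with a two-finger parallel gripper is mounted at the origin on the work surface. World frame = base frame: x ahead of the robot, y to its left, z up, the work surface at z = 0. Lengths are in m, angles in rad, forces in N, time in s.
With the tool pointing down it reaches from about 0.4 to 0.9 m from the base axis. Payload 5.5 kg.
Tool frame: the origin (TCP) lies at the centre of the arm's flange, where the gripper is bolted on; the fingertips stand 173 mm ahead of it and the grasp point (between the pads) lies 155 mm ahead of it (hold_point_z is the distance from the TCP to the grasp point, in m); z points along the fingers, y is the direction in which the jaws open and shut (so a half turn about z gives the same grasp; the last joint's range is limited). The gripper opens to 85 mm and grips with 20 to 120 N. Pads are 22 mm wide; open, the fingers measure 114 mm over their backs; the gripper's body (76 mm by 85 mm) begins 54 mm behind the grasp point. The pads swing forward as they close: fully open they stand 13 mm farther back than shut.
Start: joints at [1.521, 0.501, -0.427, 1.55, 0.221, 1.138, -0.21], TCP at [0.2, -0.618, 0.405] pointing down, gripper open.
Joint ranges: [-2.88, 2.88], [-0.31, 2.03], [-1.54, 1.56], [0.2, 2.42], [-1.41, 4.55], [0.19, 2.02], [-2.57, 2.57]. Speed limits (rad/s): [2.57, 2.57, 3.14, 3.14, 3.14, 3.14, 3.14].

### API

Orientations are given as a unit quaternion [w, x, y, z].
In Python, from workcell import get_state, grab_frame, get_calibration, finish_job, hold_point_z gives the robot as it stands.
- The arm moves only by the shell command python3 -m inch 'ROWS' [FORCE]. ROWS is JSON, one flat list of numbers, 7 for each row, row after row: the turn, a rotation vector about the tool's x, y, z in degrees, then the shift along the tool's x, y, z in mm, then the closure, from 0 (fully open) to 1 (shut). A call has 1 to 5 rows; each row shifts and turns the pose as measured when the row begins, along the tool's axes as they then stand; what a row does not reach is not made up. A row lasts 1/10 s, in which the tool goes at most 50 mm and 8.59 degrees, less where a joint would pass 70% of its speed; a pose out of reach is approached as far as the arm can. A call is refused whole if a number of a shift passes 50 or a number of a turn 8.59, either way. A call with a gripper value outside its range is refused whole. The fingers move at their own pace and stop on an object; FORCE is the grip in N (left out, the last holds). Time passes only in rows, so rows that do not move let the fingers close. It gives the time, the measured TCP pose, the force and the opening at its end, in the units of the state.
- get_state(): the state, without advancing time (a new reading comes with each control period).
- grab_frame(name): name is "side" or "top" or "wrist"; returns the picture (384x512x3 uint8, red, green, blue); there is no depth.
- get_calibration(name): a dict with "intrinsics" (3x3 intrinsics, pixels), "rvec" (rotation vector, rad) and "tvec" (3), from world to camera coordinates, as OpenCV has them; the wrist camera has in their place "tool_from_camera" (4x4, takes a point from camera to tool coordinates, whose origin is the TCP and whose axes are the flange's). Camera axes: x right, y down, z forward; pixel columns grow to the right and rows downward; lengths in m; the calibration is good to about 2 mm. A picture is of the moment at which its call begins: read the wrist's pose just before it. get_calibration takes no time and is no camera call.
- finish_job(): hands the job in, once; it reports no verdict.
The state is a dict: "clock": time; "q": joint angles; "joint_vel": joint speeds; "effort": joint torques, N m; "position": TCP position; "orientation": TCP orientation; "wrist_force": force on the tool from outside, world axes, zero at the start; "torque": the same for the moment, N m; "finger_gap": finger opening in m.
Only numpy, scipy, OpenCV 4.12 (cv2) and the standard library are available. Lean on these libraries where they do the work, as an engineer would, in place of code of your own. Each camera call takes 0.05 s, during which the arm holds its last target.

### The job

Put the loose steel plug away in the small flip-lid case on the bench: press the thumb latch so that the lid springs open by itself, stand the plug upright and fully home in the hole in the case and let go of it, then push the lid down until it snaps shut and stays shut on its own. Be gentle: push latch and lid no harder than they need, and leave the other things on the bench where they are.

Things in the scene. Friction and masses are not known exactly. Their poses are not given: they have to be found in the camera images.
- case: Flip-lid case of grey plastic with a black lid, screwed to the bench: block 100 mm (its x) by 110 mm (its y) by 40 mm high, flat on top (the deck), closed height 80 mm with the lid. Origin: centre of its underside, on the bench; z up. Its -x side is the front, with the steel thumb latch; the lid's hinge runs along y at its +x side.
- well (a point): Centre of the mouth of the one round hole in the deck, 12 mm in front (-x of the case) of the deck's centre, 40 mm above the bench: 24.5 mm wide, 16 mm deep. Axes as the case. Covered by the lid while that is shut.
- hinge (a point): Middle of the lid's hinge line, 50 mm towards case +x from the case's centre, 42 mm above the bench. Axes as the case; the hinge line is its y axis. The lid is a black hollow shell: 100 mm long from the hinge, 110 mm wide, 38 mm deep outside and 34 mm inside (a plug not fully home keeps it from shutting).
- lid_edge (a point): Point near the free edge on the outside of the lid's top plate, where to push: 88 mm along the lid from the hinge line, 38 mm out (lid shut: case x -38, y 0, z 80 mm). Moves with the lid; z is the plate's outward normal, x points from free edge to hinge. On the open lid this side faces case +x: reach behind it (beyond the hinge) and sweep it over towards case -x and down.
- lid (a joint): Lid angle, rad: 0 shut and latched, 1.5 fully open (nearly upright); unlatched, its spring drives it there within about a second and holds it. The spring pushes back with 2 to 4 N. From 0.15 down the catch rides on the latch and the push rises to 9 to 12 N near the free edge; it snaps in when pushed just past shut, to about -0.01 (stop -0.025), then stays at 0. Over 25 N is too rough.
- latch_pad (a point): Where to press: on the upper face of the flat ribbed steel thumb pad at the case's front, 48 mm long (case x) by 30 mm wide (y), 15 mm from its free end; 100 mm in front of the case's centre, 34 mm above the bench; x points towards the case. 33 mm from it towards the case an upright steel arm 22 mm wide rises 40 mm above the pad: keep clear of it.
- latch (a joint): Latch rocker angle in rad: 0 at rest (sprung back), grows as the pad is pressed down, stop at 0.32. The pressing point goes down 45 mm per rad. It takes 1.5 N to start moving, lets the lid go at 0.20 to 0.25 (9 to 11 mm of travel, 3 to 4 N) and meets its hard stop at 14 mm and 4.5 N. More than 15 N on the latch is too rough.
- plug: Loose steel pipe plug, about 0.12 kg, standing on the bench on its shank: shank 22 mm across and 14 mm long with its foot tapered to 17 mm over the last 5 mm, above it a round grip head 32 mm across and 30 mm high, 44 mm high in all. Origin: centre of the foot; z up along its axis. Fully home, the head rests on the deck and the origin lies 14 mm below the hole's mouth.
- bottle: Bystander: amber bottle, 60 mm across, 190 mm high, origin under its centre. Leave it alone.
- wrench: Bystander: wrench 180 mm long lying flat along its x. Leave it alone.
- flatbar: Bystander: aluminium flat bar 110 x 28 x 8 mm lying flat. Leave it alone.
- pipe_nipple: Bystander: steel tube 28 mm across, 60 mm high, standing upright, origin under its centre. Leave it alone.
Mind the look-alikes: they are no part of the job. Leave any purple look-alike of the plug alone.

How it is judged:
By the outcome, as a careful person would: the job done as asked, in the order asked, and still so for the second after the job is handed in, with the robot touching nothing.
It also fails if it takes over 72 s, if anything falls off the work surface, if the arm or the gripper's body presses on something with over 40 N, if the wrist force passes 120 N, or if a joint passes its speed limit or range.

## Working session

There is one attempt and no reset: what is moved stays moved. The work goes in short steps, Python scripts to look and compute and a shell command to move; the robot and the scene stay as the last step left them, time stands still between calls to the robot, and variables do not carry over. Pictures are saved under pics/ and viewed, and the job is handed in when it is done.

```bash
ls; mkdir -p pics; python3 - <<'E'
from workcell import *
import cv2
print(get_state(), hold_point_z)
for n in ("side","top","wrist"):
    f=grab_frame(n); cv2.imwrite(f"pics/{n}0.png",f[:,:,::-1]); c=get_calibration(n); print(n,c)
E
```

```text
pics
{'clock': 0.0, 'q': array([ 1.52120184,  0.50187834, -0.42679012,  1.55147763,  0.2207864 ,
        1.13828945, -0.21031344]), 'joint_vel': array([-0.00037472,  0.00065717, -0.00013775, -0.00045172, -0.00023345,
        0.0011244 ,  0.00044566]), 'effort': array([ 5.88794046e-04, -5.69519198e+01, -5.81582218e+00, -2.80932659e+01,
        1.07203922e-02,  1.20152172e-02, -8.33688489e-06]), 'position': array([ 0.19985464, -0.6181302 ,  0.40362829]), 'orientation': array([-9.92356397e-04,  9.87791232e-01,  1.55780246e-01, -1.13651035e-04]), 'wrist_force': array([ 0.11249908,  0.58703434, -0.38219962]), 'torque': array([-0.02423919, -0.00441366,  0.01486797]), 'finger_gap': 0.085745819368333} 0.1547
side {'intrinsics': array([[435.06243054,   0.        , 256.7757335 ],
       [  0.        , 435.06243054, 198.65236891],
       [  0.        ,   0.        ,   1.        ]]), 'rvec': array([ 2.24896431, -0.26915183,  0.12529905]), 'tvec': array([-0.51756423,  0.15518345,  1.02271443])}
top {'intrinsics': array([[399.7651672 ,   0.        , 256.46984197],
       [  0.        , 399.7651672 , 192.42167003],
       [  0.        ,   0.        ,   1.        ]]), 'rvec': array([ 2.10186619, -2.08785468,  0.24048808]), 'tvec': array([0.02533592, 0.5648074 , 0.92508893])}
wrist {'intrinsics': array([[308.83489975,   0.        , 260.7582094 ],
       [  0.        , 308.83489975, 185.95757029],
       [  0.        ,   0.        ,   1.        ]]), 'tool_from_camera': array([[-1.36189994e-03, -9.50774440e-01, -3.09880798e-01,
         8.06636453e-02],
       [ 9.99998922e-01, -1.12456649e-03, -9.44522523e-04,
        -2.32603880e-04],
       [ 5.49546312e-04, -3.09881751e-01,  9.50774946e-01,
         3.01024865e-02],
       [ 0.00000000e+00,  0.00000000e+00,  0.00000000e+00,
         1.00000000e+00]])}
```

View pics/side0.png

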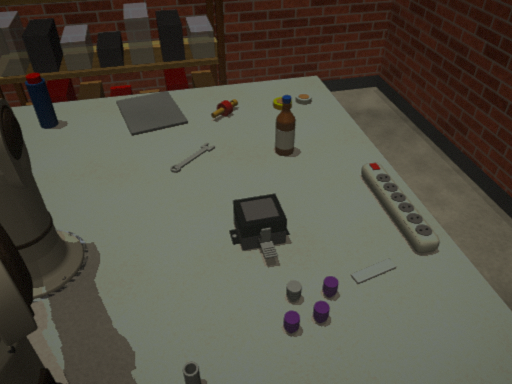

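View pics/top0.png

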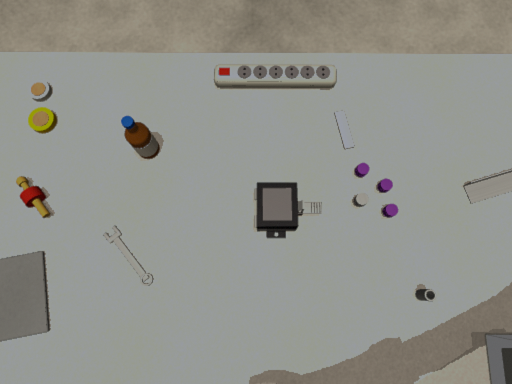

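View pics/wrist0.png

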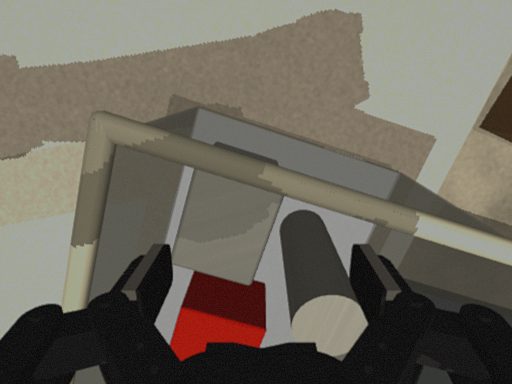

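Top view: case with lid at about (277,205), latch pointing right at (312,208), grey plug at (361,200) with purple ones around it. Side view: plug at (294,291). Next I'll measure.

```bash
cat > h.py <<'E'
import numpy as np, cv2
from workcell import *
from scipy.spatial.transform import Rotation as R
def cam(n):
    c=get_calibration(n); return c['intrinsics'],cv2.Rodrigues(c['rvec'])[0],c['tvec']
def ray(n,uv):
    K,Rm,t=cam(n); d=Rm.T@np.linalg.solve(K,[uv[0],uv[1],1]); return -Rm.T@t,d
def onz(n,uv,z):
    o,d=ray(n,uv); return o+d*(z-o[2])/d[2]
def proj(n,p):
    K,Rm,t=cam(n); q=K@(Rm@np.array(p)+t); return q[:2]/q[2]
def tri(a,b):
    o1,d1=ray(*a);o2,d2=ray(*b); A=np.stack([d1,-d2],1)
    s=np.linalg.lstsq(A,o2-o1,rcond=None)[0]; p,q=o1+s[0]*d1,o2+s[1]*d2
    return (p+q)/2,np.linalg.norm(p-q)
def rot(): 
    s=get_state(); q=s['orientation']; return s['position'],R.from_quat(q[[1,2,3,0]])
E
python3 - <<'E'
from h import *
for n in("top","side"): 
    K,Rm,t=cam(n); print(n,-Rm.T@t)
top=cv2.imread('pics/top0.png');side=cv2.imread('pics/side0.png')
cv2.imwrite('pics/tc.png',cv2.resize(top[160:260,240:420],None,fx=4,fy=4,interpolation=cv2.INTER_CUBIC))
cv2.imwrite('pics/sc.png',cv2.resize(side[185:340,220:360],None,fx=3.8,fy=3.8,interpolation=cv2.INTER_CUBIC))
E
```

```text
top [0.3346517  0.02290467 1.03098131]
side [ 0.34144357 -0.791784    0.77096941]
```

View pics/tc.png

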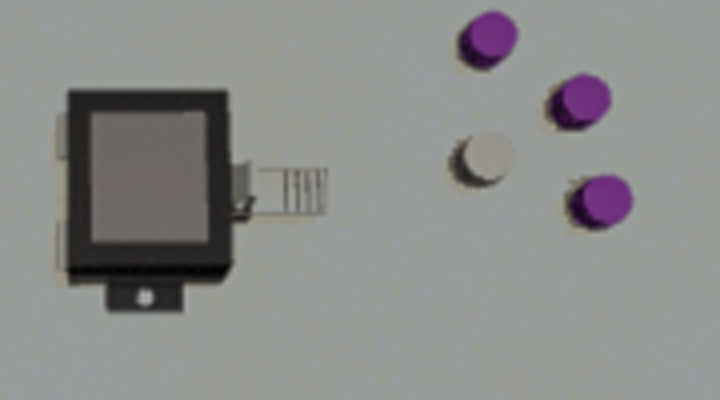

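View pics/sc.png

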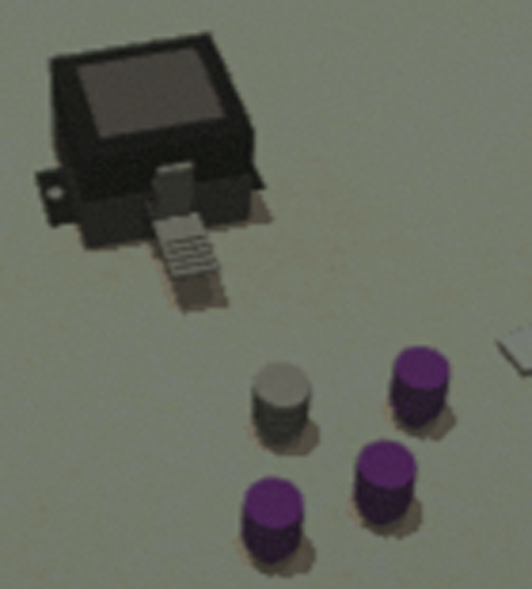

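```bash
python3 - <<'E'
from h import *
def t(c): return ((c[0]+.5)/4-.5+240,(c[1]+.5)/4-.5+160)
def s(c): return ((c[0]+.5)/3.8-.5+220,(c[1]+.5)/3.8-.5+185)
print('lid corners');P=[]
for c in[(67,90),(228,90),(230,264),(67,266)]:
    p=onz('top',t(c),.08);P.append(p);print(p.round(4))
print('ctr',np.mean(P,0))
for c in[(51,60),(210,35),(252,130),(62,150)]: print('side lid',onz('side',s(c),.08).round(4))
for c in[(327,169),(327,214),(284,169),(284,214)]: print('pad',onz('top',t(c),.034).round(4))
for c in[(172,276),(216,269)]: print('pad side',onz('side',s(c),.034).round(4))
print('plug',onz('top',t((489,157)),.044),onz('side',s((281,386)),.044),tri(('top',t((489,157))),('side',s((281,386)))))
for a,b in[((492,37),(420,371)),((585,101),(386,465)),((606,202),(274,502))]: print('purple',onz('top',t(a),.044),tri(('top',t(a)),('side',s(b))))
p,r=rot();print(p,r.as_matrix().round(3))
E
```

```text
lid corners
[0.5874 0.0294 0.08  ]
[ 0.588  -0.0695  0.08  ]
[ 0.4802 -0.069   0.08  ]
[0.4783 0.0287 0.08  ]
ctr [ 0.53350034 -0.02011495  0.08      ]
side lid [0.4787 0.0273 0.08  ]
side lid [0.5864 0.0278 0.08  ]
side lid [ 0.5868 -0.0688  0.08  ]
side lid [ 0.4685 -0.0587  0.08  ]
pad [ 0.5486 -0.1362  0.034 ]
pad [ 0.5195 -0.1353  0.034 ]
pad [ 0.5485 -0.1088  0.034 ]
pad [ 0.5193 -0.1081  0.034 ]
pad side [ 0.5191 -0.1345  0.034 ]
pad side [ 0.5463 -0.1352  0.034 ]
plug [ 0.5548603  -0.23703281  0.044     ] [ 0.5548934  -0.23740395  0.044     ] (array([ 0.55496996, -0.2371316 ,  0.0436387 ]), np.float64(5.6837087677781964e-05))
purple [ 0.63388797 -0.24321147  0.044     ] (array([ 0.63460907, -0.24385568,  0.04160821]), np.float64(7.79377459626975e-06))
purple [ 0.59174918 -0.30001508  0.044     ] (array([ 0.59277084, -0.30047953,  0.0429653 ]), np.float64(0.001461115480413635))
purple [ 0.52641398 -0.30873063  0.044     ] (array([ 0.52762601, -0.30903363,  0.04353269]), np.float64(0.0022059676558903794))
[ 0.1998959  -0.61822481  0.40391816] [[ 0.951  0.308 -0.   ]
 [ 0.308 -0.951  0.001]
 [ 0.    -0.001 -1.   ]]
```

The two views agree: plug at (0.555,-0.237), top z 0.044. The case is centred at (0.5335,-0.020) with its front facing world -y, so the pad is at (0.534,-0.120). I'll go to a hover over the latch.

```bash
python3 -m inch '[0,0,8.5,38,-30,0,1, 0,0,8.5,33,-36,0,1, 0,0,1,28,-41,0,1, 0,0,0,28,-41,0,1, 0,0,0,28,-41,0,1]' 20; python3 -m inch '[0,0,0,28,-41,0,1, 0,0,0,28,-41,0,1, 0,0,0,28,-41,0,1, 0,0,0,28,-41,0,1, 0,0,0,28,-41,0,1]'
```

```text
clock: 0.65
position: [0.3334, -0.416, 0.4006]
orientation: [-0.001, 1.0, -0.01, -0.002]
wrist_force: [1.4, -0.5, -0.0]
finger_gap: 0.0122
clock: 1.15
position: [0.4766, -0.2112, 0.4003]
orientation: [0.0, 1.0, -0.011, -0.002]
wrist_force: [-0.1, 0.2, -0.3]
finger_gap: -0.0002
```

```bash
python3 -m inch '[0,0,-1.2,27,-41,0,1, 0,0,0,27,-41,0,1, 0,0,0,0,0,45,1, 0,0,0,0,0,45,1, 0,0,0,0,0,30,1]'; python3 - <<'E'
from h import *
print(get_state()['position'],get_state()['wrist_force'])
for n in("side","wrist"):
    cv2.imwrite(f'pics/{n}1.png',grab_frame(n)[:,:,::-1])
a=cv2.imread('pics/side1.png')[150:330,180:340];cv2.imwrite('pics/side1c.png',cv2.resize(a,None,fx=3.3,fy=3.3,interpolation=cv2.INTER_CUBIC))
E
```

```text
clock: 1.65
position: [0.5395, -0.1173, 0.2829]
orientation: [-0.0, 1.0, 0.007, 0.006]
wrist_force: [-0.2, 0.4, -1.1]
finger_gap: 0.0003
[ 0.53951653 -0.11726627  0.28292915] [-0.22501599  0.42746456 -1.09184874]
```

View pics/side1c.png

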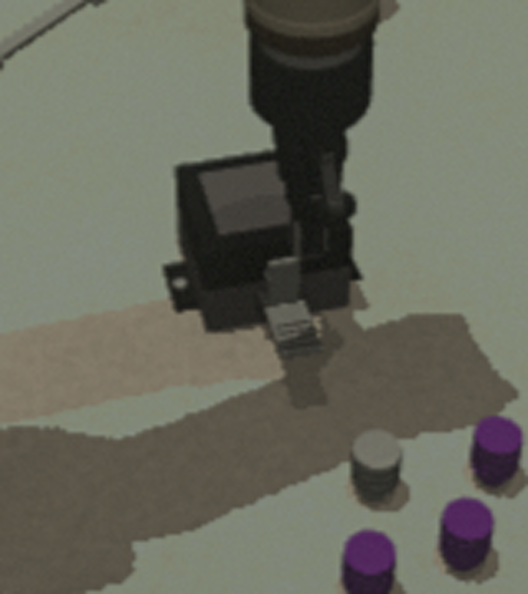

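View pics/wrist1.png

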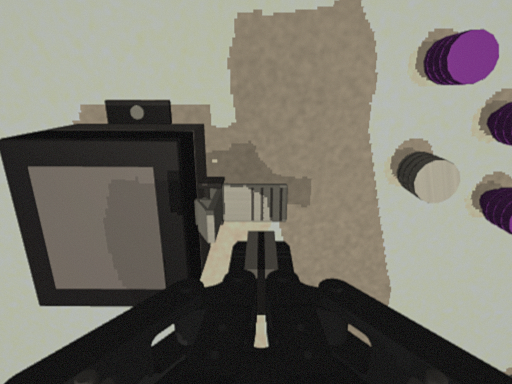

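Fingers are shut and the tip is at about z 0.11 over the pad, clear of the arm. Now descending to just above the pad.

```bash
python3 -m inch '[0,0,0.7,-5.5,7,10,1, 0,0,0,0,0,25,1, 0,0,0,0,0,20,1, 0,0,0,0,0,10,1, 0,0,0,0,0,0,1]'; python3 -m inch '[0,0,0,0,0,0,1]'
```

```text
clock: 2.25
position: [0.534, -0.1299, 0.2192]
orientation: [0.001, 1.0, -0.003, 0.006]
wrist_force: [0.5, -1.0, 0.3]
finger_gap: -0.0002
clock: 2.35
position: [0.5344, -0.1305, 0.2203]
orientation: [0.001, 1.0, -0.004, 0.007]
wrist_force: [0.3, 0.7, -1.4]
finger_gap: -0.0
```

```bash
cat >> h.py <<'E'
def tip(L=.173):
    p,r=rot(); M=r.as_matrix(); s=get_state(); print('t',round(s['clock'],2),'tcp',p.round(4),'tip',(p+M[:,2]*L).round(4),'z',M[:,2].round(4),'x',M[:,0].round(4),'F',s['wrist_force'].round(2),'gap',s['finger_gap'].round(4))
    print(' turn to level/yaw0 (tool rotvec deg):',(r.inv()*R.from_matrix(np.diag([1.,-1,-1]))).as_rotvec(degrees=True).round(2))
E
python3 -c "from h import *;tip()"
```

```text
Traceback (most recent call last):
  File "h.py", line 19, in tip
    p,r=rot(); M=r.as_matrix(); s=get_state(); print('t',round(s['clock'],2),'tcp',p.round(4),'tip',(p+M[:,2]*L).round(4),'z',M[:,2].round(4),'x',M[:,0].round(4),'F',s['wrist_force'].round(2),'gap',s['finger_gap'].round(4))
                                                                                                                                                                                                      ^^^^^^^^^^^^^^^^^^^^^
AttributeError: 'float' object has no attribute 'round'
```

```bash
python3 -m inch '[0,0.9,-0.5,0,-7,8,1, 0,0,0,0,0,2,1]'; python3 -c "from h import *;tip()"
```

```text
clock: 2.55
position: [0.5358, -0.1244, 0.2129]
orientation: [0.002, 1.0, -0.0, 0.017]
wrist_force: [0.8, 0.1, -1.0]
finger_gap: 0.0002Traceback (most recent call last):
  File "<string>", line 1, in <module>
    from h import *;tip()
                    ~~~^^
  File "h.py", line 19, in tip
    p,r=rot(); M=r.as_matrix(); s=get_state(); print('t',round(s['clock'],2),'tcp',p.round(4),'tip',(p+M[:,2]*L).round(4),'z',M[:,2].round(4),'x',M[:,0].round(4),'F',s['wrist_force'].round(2),'gap',s['finger_gap'].round(4))
                                                                                                                                                                                                      ^^^^^^^^^^^^^^^^^^^^^
AttributeError: 'float' object has no attribute 'round'
```

Wrong turn sign; fixing the helper and the tilt.

```bash
sed -i "s/s\['finger_gap'\].round(4)/round(float(s['finger_gap']),4)/" h.py; python3 -c "from h import *;tip()"
```

```text
t 2.55 tcp [ 0.5358 -0.1244  0.2129] tip [ 0.5418 -0.1252  0.04  ] z [ 0.0347 -0.0048 -0.9994] x [ 9.994e-01 -2.000e-04  3.470e-02] F [ 0.81  0.13 -1.  ] gap 0.0002
 turn to level/yaw0 (tool rotvec deg): [ 0.28 -1.99 -0.02]
```

```bash
python3 -m inch '[0.3,-2,0,-2,0,0,1, 0,0,0,0,0,2,1, 0,0,0,0,0,2,1]'; python3 -c "from h import *;tip()";python3 -m inch '[0,0,0,0,0,3,1,0,0,0,0,0,3,1]'; python3 -c "from h import *;tip()"
```

```text
clock: 2.85
position: [0.5353, -0.1255, 0.2118]
orientation: [0.001, 1.0, -0.001, 0.002]
wrist_force: [0.7, -0.1, 0.2]
finger_gap: 0.0001
t 2.85 tcp [ 0.5353 -0.1255  0.2118] tip [ 0.5359 -0.1258  0.0388] z [ 0.0036 -0.0016 -1.    ] x [ 1.     -0.0013  0.0036] F [ 0.68 -0.12  0.24] gap 0.0001
 turn to level/yaw0 (tool rotvec deg): [ 0.09 -0.2  -0.07]
clock: 3.05
position: [0.5358, -0.126, 0.2063]
orientation: [0.001, 1.0, -0.001, 0.003]
wrist_force: [-0.7, -1.4, 2.4]
finger_gap: 0.0001
t 3.05 tcp [ 0.5358 -0.126   0.2063] tip [ 0.5368 -0.1264  0.0333] z [ 0.0058 -0.0025 -1.    ] x [ 1.     -0.0019  0.0058] F [-0.74 -1.41  2.44] gap 0.0001
 turn to level/yaw0 (tool rotvec deg): [ 0.15 -0.33 -0.11]
```

Contact at the expected height. I'll press on in small steps.

```bash
python3 -m inch '[0,0,0,0,0,3,1,0,0,0,0,0,3,1]';python3 -m inch '[0,0,0,0,0,3,1]';python3 -m inch '[0,0,0,0,0,2,1]'; python3 - <<'E'
from h import *
tip()
cv2.imwrite('pics/top2.png',cv2.resize(grab_frame('top')[130:260,220:400,::-1],None,fx=4,fy=4))
E
```

```text
clock: 3.25
position: [0.5358, -0.1262, 0.2001]
orientation: [0.002, 1.0, -0.001, 0.003]
wrist_force: [-0.7, -0.1, 4.1]
finger_gap: -0.0
clock: 3.35
position: [0.5361, -0.1267, 0.1975]
orientation: [0.002, 1.0, -0.001, 0.003]
wrist_force: [-1.1, -4.7, 16.4]
finger_gap: 0.0001
clock: 3.45
position: [0.537, -0.1279, 0.1964]
orientation: [0.003, 1.0, -0.002, 0.004]
wrist_force: [-1.1, -4.2, 11.2]
finger_gap: -0.0005
t 3.45 tcp [ 0.537  -0.1279  0.1964] tip [ 0.5385 -0.129   0.0234] z [ 0.0089 -0.0063 -0.9999] x [ 1.     -0.003   0.0089] F [-1.14 -4.2  11.17] gap -0.0005
 turn to level/yaw0 (tool rotvec deg): [ 0.36 -0.51 -0.17]
```

View pics/top2.png

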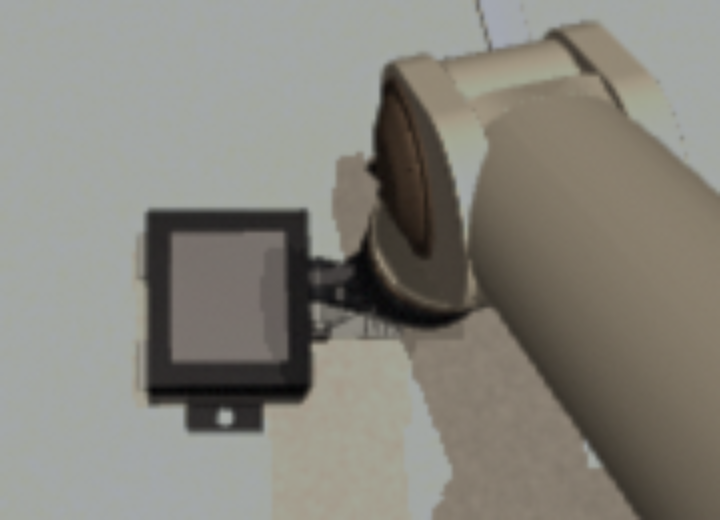

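The force jumped to 16 N with a -y part, and the lid is still shut. The likely cause is the rocker's arm tipping into the wide finger linkage, since the jaws lie along the latch. I'll back off and turn 90° so the narrow side faces the arm.

```bash
python3 -m inch '[0,0,0,0,4,-12,1,0,0,0,0,0,-30,1,0,0,0,0,0,-30,1]'; python3 - <<'E'
from h import *
tip(); print(get_state()['q'].round(3))
cv2.imwrite('pics/wrist3.png',grab_frame('wrist')[:,:,::-1])
E
```

```text
clock: 3.8
position: [0.5345, -0.1319, 0.2665]
orientation: [0.002, 1.0, -0.001, 0.0]
wrist_force: [0.4, -0.5, -0.2]
finger_gap: -0.0001
t 3.8 tcp [ 0.5345 -0.1319  0.2665] tip [ 0.5346 -0.1325  0.0935] z [ 8.0e-04 -3.6e-03 -1.0e+00] x [ 1.0e+00 -2.7e-03  8.0e-04] F [ 0.37 -0.5  -0.23] gap -0.0001
 turn to level/yaw0 (tool rotvec deg): [ 0.21 -0.04 -0.16]
[ 0.626  0.533 -0.549  1.908  0.382  0.804 -1.704]
```

View pics/wrist3.png

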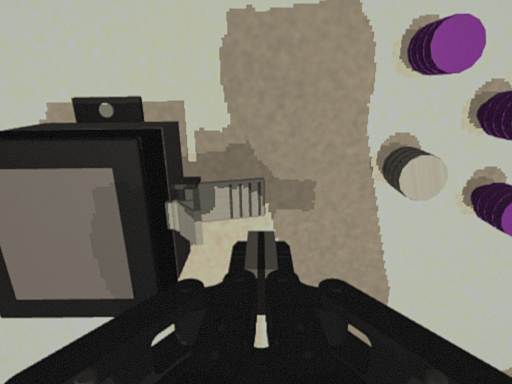

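```bash
python3 -m inch '[0,0,-8.5,0,0,0,1,0,0,-8.5,0,0,0,1,0,0,-8.5,0,0,0,1,0,0,-8.5,0,0,0,1,0,0,-8.5,0,0,0,1]';python3 -m inch '[0,0,-8.5,0,0,0,1,0,0,-8.5,0,0,0,1,0,0,-8.5,0,0,0,1,0,0,-8.5,0,0,0,1,0,0,-8.5,0,0,0,1]';python3 -m inch '[0,0,-5,0,0,0,1,0,0,0,0,0,0,1]'; cat >> h.py <<'E'
def tip90(L=.173):
    tip(L); p,r=rot(); T=R.from_matrix(np.array([[0,1,0],[1,0,0],[0,0,-1.]]))
    print(' turn to yaw90:',(r.inv()*T).as_rotvec(degrees=True).round(2))
E
python3 - <<'E'
from h import *
tip90(); print(get_state()['q'].round(3))
cv2.imwrite('pics/wrist4.png',grab_frame('wrist')[:,:,::-1])
E
```

```text
clock: 4.35
position: [0.5376, -0.1327, 0.276]
orientation: [0.007, 0.93, 0.367, 0.005]
wrist_force: [-0.3, 0.3, -0.1]
finger_gap: 0.0002
clock: 4.85
position: [0.5373, -0.1335, 0.2771]
orientation: [0.009, 0.731, 0.682, 0.002]
wrist_force: [0.4, 0.0, 0.4]
finger_gap: -0.0
clock: 5.05
position: [0.5371, -0.1341, 0.2771]
orientation: [0.009, 0.698, 0.716, 0.002]
wrist_force: [-0.3, -0.3, -0.2]
finger_gap: -0.0
t 5.05 tcp [ 0.5371 -0.1341  0.2771] tip [ 0.5397 -0.1356  0.1042] z [ 0.0154 -0.0086 -0.9998] x [-0.0241  0.9997 -0.009 ] F [-0.3  -0.32 -0.2 ] gap -0.0
 turn to level/yaw0 (tool rotvec deg): [ 1.09 -0.29 91.38]
 turn to yaw90: [0.88 0.5  1.38]
[ 0.893  0.645 -0.919  1.894  0.657  0.916 -0.322]
```

View pics/wrist4.png

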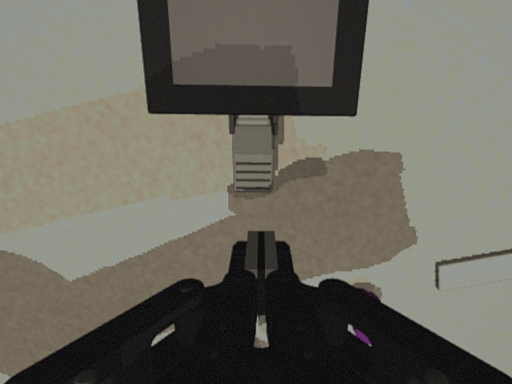

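```bash
cat >> h.py <<'E'
def wz(uv,z,p=None,r=None):
    if p is None: p,r=rot()
    c=get_calibration('wrist'); T=c['tool_from_camera']; d=T[:3,:3]@np.linalg.solve(c['intrinsics'],[uv[0],uv[1],1])
    o=p+r.apply(T[:3,3]); d=r.apply(d); return o+d*(z-o[2])/d[2]
E
python3 - <<'E'
from h import *
for u in[(235,190),(272,190),(236,155),(272,155)]: print(wz(u,.034).round(4))
for u in[(149,114),(356,114)]: print('lid',wz(u,.08).round(4))
E
```

```text
[ 0.5229 -0.1289  0.034 ]
[ 0.5498 -0.1285  0.034 ]
[ 0.5237 -0.1029  0.034 ]
[ 0.549  -0.1024  0.034 ]
lid [ 0.4811 -0.0712  0.08  ]
lid [ 0.5902 -0.0691  0.08  ]
```

```bash
python3 -m inch '[0.9,0.5,1.4,11,-2,0,1,0,0,0,0,0,25,1,0,0,0,0,0,25,1,0,0,0,0,0,10,1,0,0,0,0,0,0,1]'; python3 -c "from h import *;tip90()"
```

```text
clock: 5.6
position: [0.5356, -0.1237, 0.2169]
orientation: [0.001, 0.713, 0.701, 0.0]
wrist_force: [-0.5, 0.2, -0.5]
finger_gap: -0.0001
t 5.6 tcp [ 0.5356 -0.1237  0.2169] tip [ 0.536  -0.1239  0.0439] z [ 0.002  -0.0015 -1.    ] x [ 0.0173  0.9998 -0.0015] F [-0.5   0.15 -0.46] gap -0.0001
 turn to level/yaw0 (tool rotvec deg): [ 1.600e-01 -2.000e-02  8.901e+01]
 turn to yaw90: [ 0.11  0.09 -0.99]
```

```bash
python3 -m inch '[0,0,0,0,0,5,1,0,0,0,0,0,4,1,0,0,0,0,0,2,1]'; for i in 1 2; do :; done; python3 -m inch '[0,0,0,0,0,2,1,0,0,0,0,0,2,1]'; python3 -m inch '[0,0,0,0,0,2,1]'; python3 -m inch '[0,0,0,0,0,1.5,1]'
```

```text
clock: 5.9
position: [0.5367, -0.1238, 0.2073]
orientation: [0.003, 0.714, 0.7, 0.001]
wrist_force: [0.3, -0.5, -0.3]
finger_gap: 0.0001
clock: 6.1
position: [0.5372, -0.1239, 0.2039]
orientation: [0.003, 0.714, 0.7, 0.001]
wrist_force: [0.8, -0.2, 0.1]
finger_gap: -0.0002
clock: 6.2
position: [0.5374, -0.124, 0.202]
orientation: [0.003, 0.714, 0.7, 0.001]
wrist_force: [0.2, -0.0, 0.4]
finger_gap: 0.0002
clock: 6.3
position: [0.5374, -0.1241, 0.2004]
orientation: [0.004, 0.714, 0.7, 0.001]
wrist_force: [-1.1, 0.1, -0.1]
finger_gap: 0.0001
```

```bash
python3 - <<'E'
from h import *
tip90()
f=grab_frame('side');cv2.imwrite('pics/side5.png',cv2.resize(f[170:320,200:340,::-1],None,fx=4,fy=4,interpolation=cv2.INTER_CUBIC))
cv2.imwrite('pics/wrist5.png',grab_frame('wrist')[:,:,::-1])
E
```

```text
t 6.3 tcp [ 0.5374 -0.1241  0.2004] tip [ 0.5386 -0.1246  0.0274] z [ 0.0069 -0.0031 -1.    ] x [ 0.0199  0.9998 -0.003 ] F [-1.08  0.11 -0.13] gap 0.0001
 turn to level/yaw0 (tool rotvec deg): [ 0.45 -0.17 88.86]
 turn to yaw90: [ 0.39  0.17 -1.14]
```

View pics/side5.png

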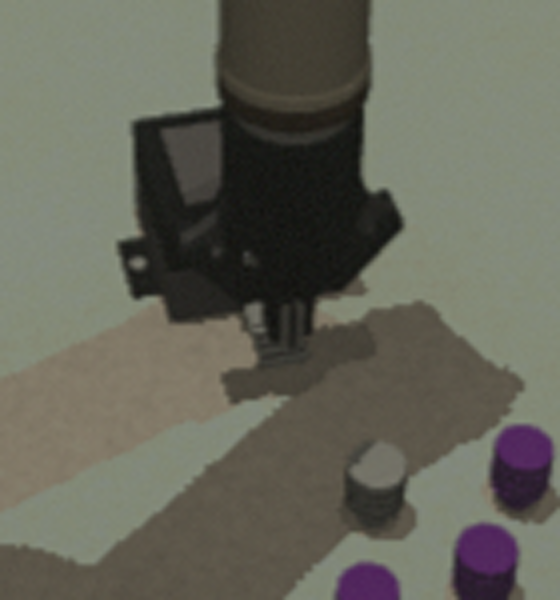

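View pics/wrist5.png

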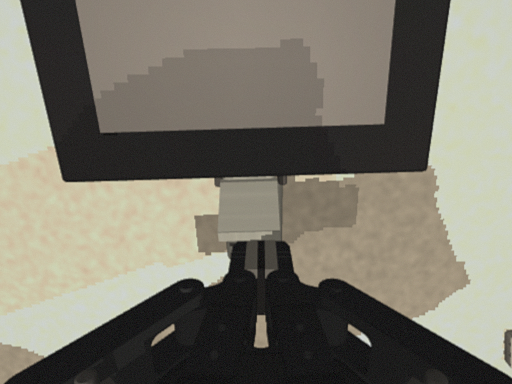

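```bash
python3 - <<'E'
from h import *
def wp(P):
    p,r=rot(); c=get_calibration('wrist'); T=c['tool_from_camera']; t=r.inv().apply(np.array(P)-p); q=c['intrinsics']@(T[:3,:3].T@(t-T[:3,3])); return (q[:2]/q[2]).round(1)
p,r=rot()
for L in(.155,.165,.173,.18): print(L,wp(p+r.apply([0.011,0,L])),wp(p+r.apply([0,0,L])))
print(wz((250,240),.034),wz((250,180),.034),wz((219,210),.034),wz((281,210),.034))
for y in(-.129,-.1355): print(wp([.536,y,.034]),wp([.536,y,.024]))
print('side', proj('side',p+r.apply([0,0,.173])))
E
```

```text
0.155 [258.8 245.6] [258.9 266.7]
0.165 [258.9 235.4] [259.  255.5]
0.173 [259.  228.2] [259.1 247.4]
0.18 [259.1 222.4] [259.2 241. ]
[ 0.53411042 -0.11654567  0.034     ] [ 0.53509721 -0.08570433  0.034     ] [ 0.5198962  -0.10026867  0.034     ] [ 0.54936469 -0.10097141  0.034     ]
[254.5 262. ] [254.8 251.8]
[254.9 273.1] [255.1 262.4]
side [271.85967733 254.69697974]
```

The tip sits over the outer part of the pad (side crop about (292,345)) with no force yet. I'll keep going in small steps.

```bash
python3 -m inch '[0.4,0.2,0,0,-2,2,1]';python3 -m inch '[0,0,0,0,0,2,1]'; python3 -m inch '[0,0,0,0,0,2,1]'
```

```text
clock: 6.5
position: [0.5355, -0.1239, 0.1985]
orientation: [-0.0, 0.714, 0.7, 0.0]
wrist_force: [0.4, -0.5, 1.6]
finger_gap: 0.0001
clock: 6.6
position: [0.5356, -0.1238, 0.1967]
orientation: [-0.0, 0.714, 0.7, 0.0]
wrist_force: [-0.7, 0.8, 3.2]
finger_gap: -0.0002
clock: 6.7
position: [0.5356, -0.1236, 0.1948]
orientation: [-0.0, 0.714, 0.7, 0.0]
wrist_force: [-0.6, 1.4, 5.4]
finger_gap: 0.0005
```

```bash
python3 -m inch '[0,0,0,0,0,0,1]';python3 -m inch '[0,0,0,0,0,0,1]'; python3 - <<'E'
from h import *
f=grab_frame('side');cv2.imwrite('pics/side6.png',cv2.resize(f[170:320,200:340,::-1],None,fx=4,fy=4,interpolation=cv2.INTER_CUBIC))
cv2.imwrite('pics/wrist6.png',grab_frame('wrist')[:,:,::-1])
print(get_state()['wrist_force'],get_state()['position'])
E
```

```text
clock: 6.8
position: [0.5356, -0.1235, 0.1949]
orientation: [-0.0, 0.714, 0.7, 0.0]
wrist_force: [-1.2, -0.4, 4.6]
finger_gap: -0.0002
clock: 6.9
position: [0.5356, -0.1235, 0.195]
orientation: [-0.0, 0.714, 0.7, 0.0]
wrist_force: [-1.4, -0.4, 5.1]
finger_gap: -0.0002
[-1.69883298 -0.30716127  5.45964903] [ 0.5355734  -0.12356226  0.19503304]
```

View pics/wrist6.png

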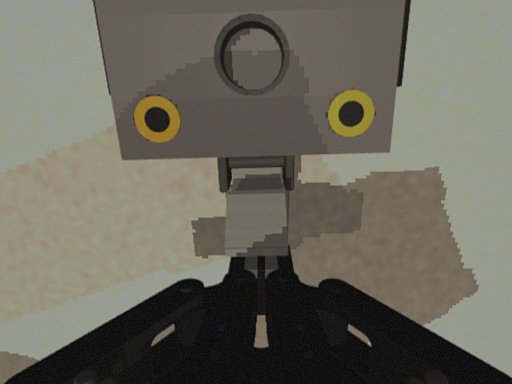

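View pics/side6.png

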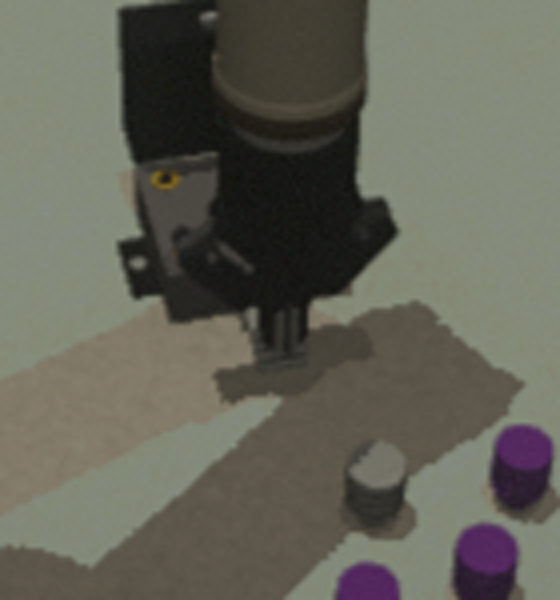

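The lid is open. Wrist view: the well is at (252,58) and the lid has swung back. Next I'll measure the well, then move up and over to the plug.

```bash
python3 - <<'E'
from h import *
im=cv2.imread('pics/wrist6.png')
print(wz((252,58),.04))
for u in[(227,58),(285,58),(217,55),(252,15),(252,95)]: print(wz(u,.04).round(4))
for u in[(122,158),(390,151)]: print('deckfront',wz(u,.04).round(4))
E
python3 -m inch '[0,0,0,0,0,-30,1,0,0,-1.1,-10,0,-40,0.3,0,0,0,-40,7,0,0.3,0,0,0,-40,7,0,0.3,0,0,0,-23,5,0,0.3]'
python3 -m inch '[0,0,0,0,0,0,0.3]'
python3 - <<'E'
from h import *
tip90()
cv2.imwrite('pics/wrist7.png',grab_frame('wrist')[:,:,::-1])
E
```

```text
[ 0.53501642 -0.03354139  0.04      ]
[ 0.5256 -0.0333  0.04  ]
[ 0.5474 -0.0338  0.04  ]
[ 0.522  -0.0322  0.04  ]
[ 0.5354 -0.0192  0.04  ]
[ 0.5346 -0.0469  0.04  ]
deckfront [ 0.4802 -0.0707  0.04  ]
deckfront [ 0.5906 -0.0701  0.04  ]
clock: 7.5
position: [0.5553, -0.2352, 0.2665]
orientation: [-0.001, 0.703, 0.711, 0.001]
wrist_force: [-0.3, -1.0, -0.6]
finger_gap: 0.0579
clock: 7.6
position: [0.5552, -0.24, 0.2659]
orientation: [-0.0, 0.706, 0.709, 0.0]
wrist_force: [-1.0, -0.9, -0.4]
finger_gap: 0.06
t 7.6 tcp [ 0.5552 -0.24    0.2659] tip [ 0.5552 -0.2399  0.0929] z [-0.e+00  6.e-04 -1.e+00] x [-4.4e-03  1.0e+00  6.0e-04] F [-1.04 -0.89 -0.43] gap 0.06
 turn to level/yaw0 (tool rotvec deg): [-3.000e-02 -3.000e-02  9.025e+01]
 turn to yaw90: [ 0.   -0.04  0.25]
```

View pics/wrist7.png

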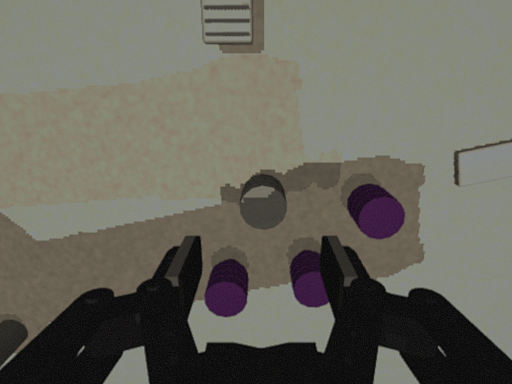

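```bash
python3 - <<'E'
from h import *
for u in [(263,207),(228,296),(310,285),(377,217)]: print(wz(u,.044).round(4))
E
```

```text
[ 0.5572 -0.2349  0.044 ]
[ 0.5318 -0.3056  0.044 ]
[ 0.5918 -0.2958  0.044 ]
[ 0.6342 -0.2418  0.044 ]
```

```bash
python3 -m inch '[0,0,0,4,1,20,0.3,0,0,0,0,0,20,0.3,0,0,0,0,0,20,0.3,0,0,0,0,0,10,0.3,0,0,0,0,0,4,0.3]';python3 -c "from h import *;tip90()"
```

```text
clock: 8.15
position: [0.5557, -0.2278, 0.1894]
orientation: [-0.002, 0.703, 0.711, 0.002]
wrist_force: [0.9, 0.3, -0.3]
finger_gap: 0.0597
t 8.15 tcp [ 0.5557 -0.2278  0.1894] tip [ 0.5557 -0.2268  0.0164] z [ 3.0e-04  5.7e-03 -1.0e+00] x [-0.0118  0.9999  0.0057] F [ 0.95  0.31 -0.34] gap 0.0597
 turn to level/yaw0 (tool rotvec deg): [-0.24 -0.27 90.67]
 turn to yaw90: [ 0.02 -0.33  0.67]
```

```bash
python3 -m inch '[0,-0.3,0.6,-8,0,0,0.3,0,0,0,0,0,0,0.3]';python3 - <<'E'
from h import *
tip90()
cv2.imwrite('pics/wrist8.png',grab_frame('wrist')[:,:,::-1])
E
```

```text
clock: 8.35
position: [0.5559, -0.235, 0.1894]
orientation: [-0.0, 0.706, 0.708, 0.0]
wrist_force: [-0.3, -0.5, 0.4]
finger_gap: 0.0597
t 8.35 tcp [ 0.5559 -0.235   0.1894] tip [ 0.5559 -0.2348  0.0164] z [-2.e-04  9.e-04 -1.e+00] x [-2.5e-03  1.0e+00  9.0e-04] F [-0.34 -0.47  0.36] gap 0.0597
 turn to level/yaw0 (tool rotvec deg): [-5.000e-02 -3.000e-02  9.014e+01]
 turn to yaw90: [-0.01 -0.05  0.14]
```

View pics/wrist8.png

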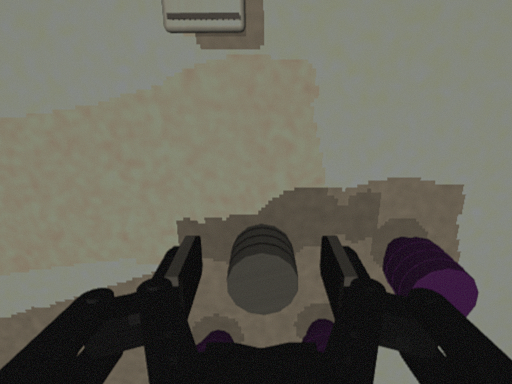

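The plug is centred between the jaws: top disc at about (263,282), jaws at columns 190 and 335. Closing.

```bash
python3 - <<'E'
from h import *
print(wz((263,282),.044).round(4))
E
python3 -m inch '[0,0,0,0,0,0,1,0,0,0,0,0,0,1,0,0,0,0,0,0,1,0,0,0,0,0,0,1]' 40;python3 -m inch '[0,0,0,0,0,0,1]';python3 -c "from h import *;tip90()"
```

```text
[ 0.558  -0.2355  0.044 ]
clock: 8.8
position: [0.5568, -0.2345, 0.1918]
orientation: [0.001, 0.706, 0.708, 0.001]
wrist_force: [0.3, 0.1, -1.4]
finger_gap: 0.0303
clock: 8.9
position: [0.5567, -0.2346, 0.1918]
orientation: [0.001, 0.706, 0.708, 0.001]
wrist_force: [-0.8, 0.6, -1.6]
finger_gap: 0.0309
t 8.9 tcp [ 0.5567 -0.2346  0.1918] tip [ 0.5573 -0.2345  0.0188] z [ 3.2e-03  3.0e-04 -1.0e+00] x [-2.6e-03  1.0e+00  3.0e-04] F [-0.76  0.57 -1.62] gap 0.0309
 turn to level/yaw0 (tool rotvec deg): [ 0.13 -0.15 90.15]
 turn to yaw90: [ 0.18 -0.02  0.15]
```

```bash
python3 -m inch '[0,0,0,0,0,-20,1,0,0,0,0,0,-40,1,0,0,0,0,0,-30,1,0,0,0,0,0,0,1]';python3 - <<'E'
from h import *
tip90()
cv2.imwrite('pics/wrist9.png',grab_frame('wrist')[:,:,::-1])
f=grab_frame('side');cv2.imwrite('pics/side9.png',cv2.resize(f[190:340,220:360,::-1],None,fx=4,fy=4,interpolation=cv2.INTER_CUBIC))
E
```

```text
clock: 9.3
position: [0.5562, -0.2337, 0.287]
orientation: [-0.0, 0.706, 0.709, 0.001]
wrist_force: [1.1, 0.1, -1.3]
finger_gap: 0.0308
t 9.3 tcp [ 0.5562 -0.2337  0.287 ] tip [ 0.5564 -0.2333  0.114 ] z [ 0.001   0.0023 -1.    ] x [-0.0042  1.      0.0023] F [ 1.09  0.08 -1.31] gap 0.0308
 turn to level/yaw0 (tool rotvec deg): [-6.000e-02 -1.500e-01  9.024e+01]
 turn to yaw90: [ 0.06 -0.13  0.24]
```

View pics/wrist9.png

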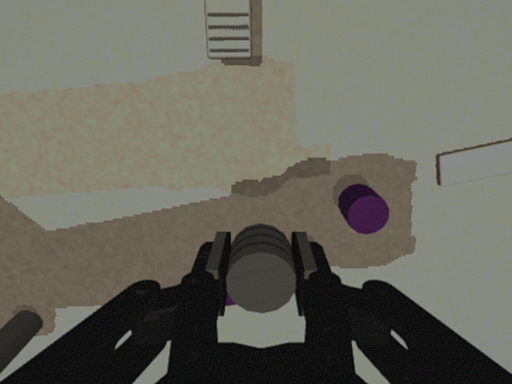

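View pics/side9.png

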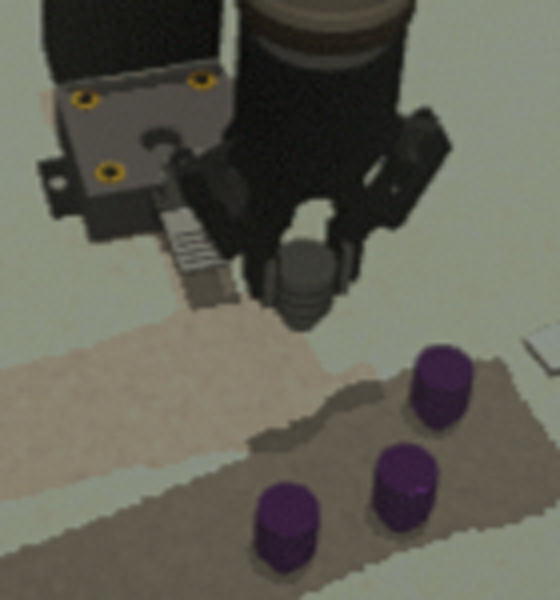

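```bash
python3 - <<'E'
from h import *
p,r=rot(); im=cv2.imread('pics/wrist9.png')
for v in(276,280): 
  P=wz((261,v),p[2]-.1475); print(P,r.inv().apply(P-p))
# pre-grasp consistency
E
python3 -m inch '[0,0,0,46,-5,0,1,0,0,0,46,-5,0,1,0,0,0,46,-5,0,1,0,0,0,46,-5,0,1,0,0,0,0,0,0,1]'
python3 - <<'E'
from h import *
tip90()
cv2.imwrite('pics/wrist10.png',grab_frame('wrist')[:,:,::-1])
f=grab_frame('side');cv2.imwrite('pics/side10.png',cv2.resize(f[150:300,200:340,::-1],None,fx=4,fy=4,interpolation=cv2.INTER_CUBIC))
E
```

```text
[ 0.55523183 -0.23331081  0.13598068] [7.63386296e-05 9.86743741e-04 1.47498661e-01]
[ 0.55523736 -0.23536825  0.13598068] [-0.0019811   0.00098444  0.14749154]
clock: 9.9
position: [0.531, -0.0477, 0.2797]
orientation: [-0.005, 0.709, 0.706, -0.002]
wrist_force: [-0.2, 0.4, -0.2]
finger_gap: 0.0309
t 9.9 tcp [ 0.531  -0.0477  0.2797] tip [ 0.5292 -0.047   0.1067] z [-0.0103  0.0045 -0.9999] x [0.0044 1.     0.0044] F [-0.23  0.37 -0.25] gap 0.0309
 turn to level/yaw0 (tool rotvec deg): [-0.66  0.26 89.75]
 turn to yaw90: [-0.59 -0.25 -0.25]
```

View pics/wrist10.png

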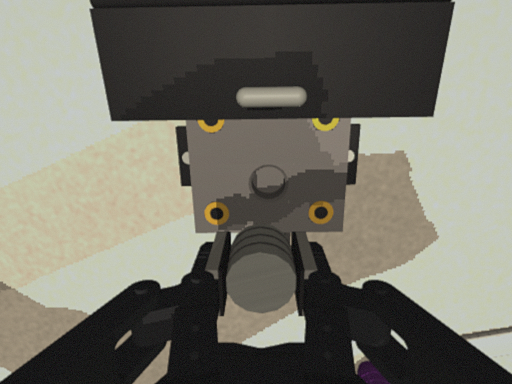

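View pics/side10.png

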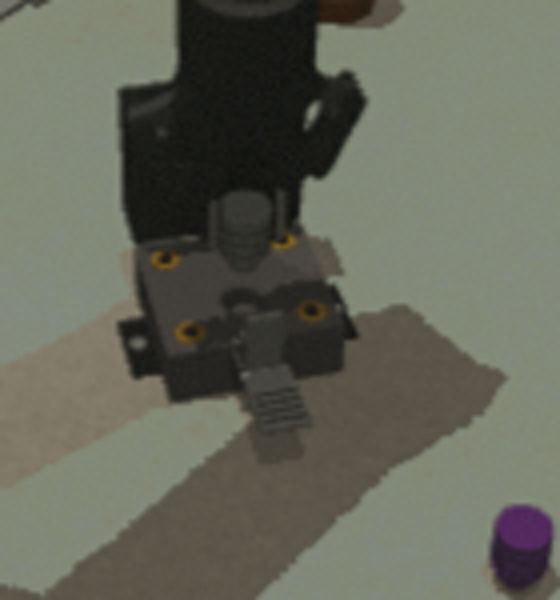

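```bash
python3 - <<'E'
from h import *
im=cv2.imread('pics/wrist10.png')
c=im[150:215,235:305]; cv2.imwrite('pics/w10c.png',cv2.resize(c,None,fx=8,fy=8,interpolation=cv2.INTER_CUBIC))
print(wz((268,182),.04))
for u in[(217,213),(321,212),(211,123),(325,122)]: print(wz(u,.04).round(4))
E
```

```text
[ 0.53540891 -0.03877513  0.04      ]
[ 0.4979 -0.0623  0.04  ]
[ 0.574  -0.0621  0.04  ]
[0.4975 0.0029 0.04  ]
[0.5735 0.0027 0.04  ]
```

View pics/w10c.png

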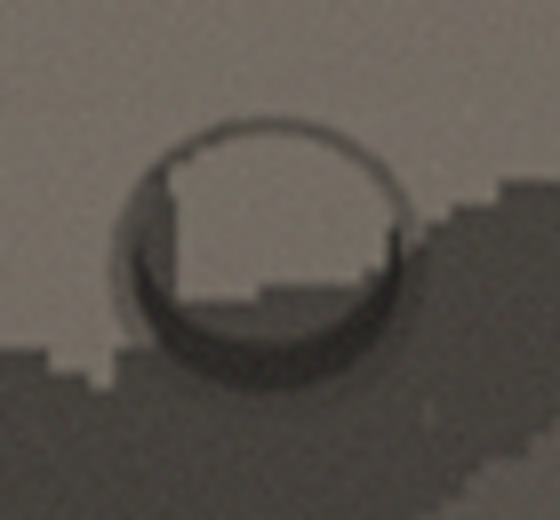

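```bash
python3 - <<'E'
from h import *
tip90()
p,r=rot(); cv2.imwrite('pics/wrist11.png',grab_frame('wrist')[:,:,::-1])
im=cv2.imread('pics/wrist11.png')
c=im[100:300,165:365]; cv2.imwrite('pics/w11c.png',cv2.resize(c,None,fx=3,fy=3,interpolation=cv2.INTER_CUBIC))
np.savez('p11.npz',p=p,q=r.as_quat())
f=grab_frame('top');cv2.imwrite('pics/top11.png',cv2.resize(f[160:260,220:345,::-1],None,fx=5,fy=5,interpolation=cv2.INTER_CUBIC))
E
```

```text
t 10.0 tcp [ 0.5319 -0.0539  0.2791] tip [ 0.5299 -0.0538  0.1061] z [-1.100e-02  4.000e-04 -9.999e-01] x [1.120e-02 9.999e-01 3.000e-04] F [-0.01 -0.75 -1.58] gap 0.0307
 turn to level/yaw0 (tool rotvec deg): [-0.51  0.48 89.36]
 turn to yaw90: [-0.63 -0.02 -0.64]
```

View pics/w11c.png

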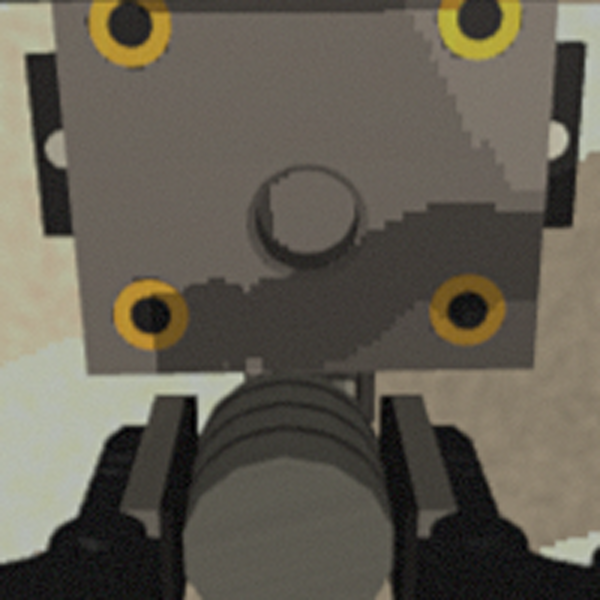

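View pics/top11.png

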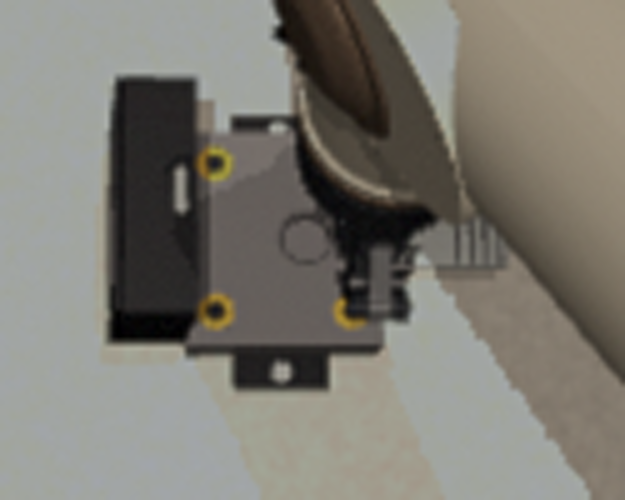

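```bash
python3 - <<'E'
from h import *
d=np.load('p11.npz'); p=d['p'];r=R.from_quat(d['q'])
f=lambda c:(165+(c[0]+.5)/3-.5,100+(c[1]+.5)/3-.5)
print('well',wz(f((306,218)),.04,p,r).round(4))
for c in[(88,375),(535,367),(152,315),(468,310),(131,25),(480,16)]: print(wz(f(c),.04,p,r).round(4))
P=wz(f((288,535)),p[2]-.1475,p,r);print('plugtop',P.round(4),r.inv().apply(P-p).round(4))
t=lambda c:(220+(c[0]+.5)/5-.5,160+(c[1]+.5)/5-.5)
print('top well',onz('top',t((306,239)),.04).round(4),[onz('top',t(c),.04).round(4) for c in[(382,345),(186,346),(216,164),(217,312),(351,312)]])
tip90()
E
```

```text
well [ 0.5345 -0.0317  0.04  ]
[ 0.4802 -0.0715  0.04  ]
[ 0.5905 -0.0702  0.04  ]
[ 0.497  -0.0557  0.04  ]
[ 0.5734 -0.055   0.04  ]
[0.4964 0.0126 0.04  ]
[0.5727 0.0136 0.04  ]
plugtop [ 0.531  -0.0548  0.1316] [-0.0009  0.0008  0.1475]
top well [ 0.5324 -0.0324  0.04  ] [array([ 0.4788, -0.07  ,  0.04  ]), array([0.4777, 0.0278, 0.04  ]), array([0.5711, 0.0132, 0.04  ]), array([0.4949, 0.0124, 0.04  ]), array([ 0.4953, -0.0547,  0.04  ])]
t 10.1 tcp [ 0.5325 -0.0567  0.2791] tip [ 0.5307 -0.0567  0.1061] z [-1.040e-02 -3.000e-04 -9.999e-01] x [ 1.620e-02  9.999e-01 -5.000e-04] F [ 0.27  0.47 -1.69] gap 0.0306
 turn to level/yaw0 (tool rotvec deg): [-0.45  0.49 89.07]
 turn to yaw90: [-0.6   0.02 -0.93]
```

```bash
python3 -m inch '[-0.6,0,-0.9,15,0.5,5,1,0,0,0,8,0,10,1,0,0,0,2,0,10,1,0,0,0,0,0,0,1,0,0,0,0,0,0,1]';python3 -m inch '[0,0,0,0,0,0,1]';python3 - <<'E'
from h import *
tip90()
p,r=rot(); 
cv2.imwrite('pics/wrist12.png',grab_frame('wrist')[:,:,::-1])
f=grab_frame('side');cv2.imwrite('pics/side12.png',cv2.resize(f[150:300,200:340,::-1],None,fx=4,fy=4,interpolation=cv2.INTER_CUBIC))
E
```

```text
clock: 10.6
position: [0.5332, -0.0339, 0.25]
orientation: [-0.0, 0.709, 0.705, -0.001]
wrist_force: [-0.5, -0.4, -0.3]
finger_gap: 0.031
clock: 10.7
position: [0.5331, -0.034, 0.2497]
orientation: [-0.001, 0.71, 0.705, -0.001]
wrist_force: [0.1, 0.2, -0.3]
finger_gap: 0.0305
t 10.7 tcp [ 0.5331 -0.034   0.2497] tip [ 0.5327 -0.0341  0.0767] z [-2.3e-03 -3.0e-04 -1.0e+00] x [ 6.8e-03  1.0e+00 -3.0e-04] F [ 0.1   0.22 -0.3 ] gap 0.0305
 turn to level/yaw0 (tool rotvec deg): [-0.09  0.12 89.61]
 turn to yaw90: [-0.13  0.02 -0.39]
```

View pics/wrist12.png

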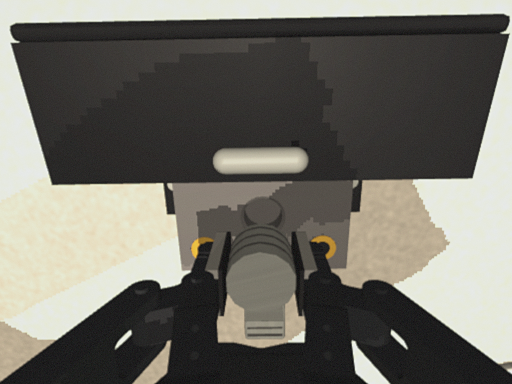

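View pics/side12.png

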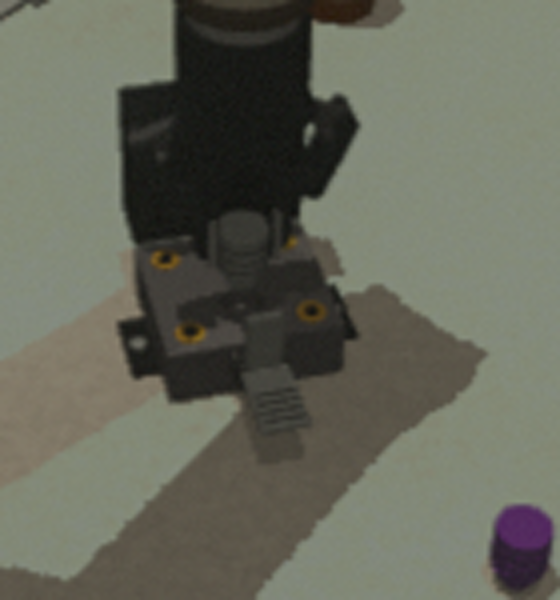

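```bash
python3 -m inch '[-0.1,0,-0.4,2.5,0,4,1,0,0,0,0,0,5,1,0,0,0,0,0,3,1]';python3 -c "from h import *;tip90()"; python3 -m inch '[0,0,0,0,0,3,1,0,0,0,0,0,3,1]';python3 -c "from h import *;tip90()"
```

```text
clock: 11.1
position: [0.5339, -0.0319, 0.2382]
orientation: [0.001, 0.707, 0.707, 0.001]
wrist_force: [0.2, -0.6, -1.2]
finger_gap: 0.0308
t 11.1 tcp [ 0.5339 -0.0319  0.2382] tip [ 0.5343 -0.0321  0.0652] z [ 0.0025 -0.0011 -1.    ] x [ 5.0e-04  1.0e+00 -1.1e-03] F [ 0.22 -0.64 -1.24] gap 0.0308
 turn to level/yaw0 (tool rotvec deg): [ 1.600e-01 -7.000e-02  8.997e+01]
 turn to yaw90: [ 0.14  0.06 -0.03]
clock: 11.3
position: [0.5338, -0.032, 0.2315]
orientation: [0.001, 0.707, 0.707, 0.0]
wrist_force: [0.4, -0.3, -1.0]
finger_gap: 0.0308
t 11.3 tcp [ 0.5338 -0.032   0.2315] tip [ 0.5342 -0.0322  0.0585] z [ 0.0023 -0.0011 -1.    ] x [ 6.0e-04  1.0e+00 -1.1e-03] F [ 0.44 -0.32 -0.98] gap 0.0308
 turn to level/yaw0 (tool rotvec deg): [ 1.500e-01 -5.000e-02  8.997e+01]
 turn to yaw90: [ 0.13  0.06 -0.03]
```

```bash
python3 -m inch '[0.1,0,0,0.5,0,2.5,1]';python3 -m inch '[0,0,0,0,0,2.5,1]';python3 -m inch '[0,0,0,0,0,2,1]';python3 -m inch '[0,0,0,0,0,2,1]'
```

```text
clock: 11.4
position: [0.5338, -0.0316, 0.2286]
orientation: [0.0, 0.707, 0.707, -0.0]
wrist_force: [0.2, -1.0, -1.4]
finger_gap: 0.0308
clock: 11.5
position: [0.5339, -0.0312, 0.226]
orientation: [0.0, 0.707, 0.707, -0.0]
wrist_force: [0.9, 2.7, 1.8]
finger_gap: 0.0305
clock: 11.6
position: [0.534, -0.0308, 0.2239]
orientation: [0.0, 0.707, 0.707, 0.0]
wrist_force: [-0.5, 0.7, -1.2]
finger_gap: 0.0309
clock: 11.7
position: [0.534, -0.0308, 0.2217]
orientation: [0.0, 0.707, 0.707, 0.0]
wrist_force: [-1.0, 0.6, -1.0]
finger_gap: 0.0306
```

The plug has entered the hole with little force. On down to the seat.

```bash
python3 -m inch '[0,0,0,0,0,2,1]';python3 -m inch '[0,0,0,0,0,1.5,1]';python3 -m inch '[0,0,0,0,0,1.5,1]'
```

```text
clock: 11.8
position: [0.534, -0.0308, 0.2195]
orientation: [0.0, 0.707, 0.707, 0.0]
wrist_force: [-0.4, 0.8, -1.1]
finger_gap: 0.0311
clock: 11.9
position: [0.534, -0.0308, 0.2178]
orientation: [0.0, 0.707, 0.707, 0.0]
wrist_force: [-0.2, 0.7, -0.1]
finger_gap: 0.031
clock: 12.0
position: [0.534, -0.0306, 0.217]
orientation: [0.0, 0.707, 0.707, -0.0]
wrist_force: [-8.0, -0.2, 23.4]
finger_gap: 0.0309
```

Seated at TCP 0.217, as predicted (0.2175). Easing off and releasing.

```bash
python3 -m inch '[0,0,0,0,0,-0.7,1]'; python3 -m inch '[0,0,0,0,0,0,0.4,0,0,0,0,0,0,0.4,0,0,0,0,0,0,0.4]';python3 -m inch '[0,0,0,0,0,-10,0.4,0,0,0,0,0,-30,0.4,0,0,0,-15,0,-40,0.4,0,0,0,-40,0,-10,0.4,0,0,0,0,0,0,0.4]'
python3 - <<'E'
from h import *
tip90()
cv2.imwrite('pics/wrist13.png',grab_frame('wrist')[:,:,::-1])
f=grab_frame('side');cv2.imwrite('pics/side13.png',cv2.resize(f[150:300,200:340,::-1],None,fx=4,fy=4,interpolation=cv2.INTER_CUBIC))
E
```

```text
clock: 12.1
position: [0.5341, -0.0305, 0.218]
orientation: [0.001, 0.707, 0.707, -0.0]
wrist_force: [-0.4, 1.0, -1.5]
finger_gap: 0.0308
clock: 12.4
position: [0.5344, -0.0309, 0.2182]
orientation: [0.001, 0.707, 0.707, -0.0]
wrist_force: [0.5, -0.4, 0.5]
finger_gap: 0.0512
clock: 12.9
position: [0.5344, -0.0863, 0.3131]
orientation: [0.001, 0.706, 0.708, -0.001]
wrist_force: [-0.3, 0.2, -0.8]
finger_gap: 0.0513
t 12.9 tcp [ 0.5344 -0.0863  0.3131] tip [ 0.5345 -0.0866  0.1401] z [ 1.0e-04 -1.6e-03 -1.0e+00] x [-0.0037  1.     -0.0016] F [-0.33  0.22 -0.83] gap 0.0513
 turn to level/yaw0 (tool rotvec deg): [8.000e-02 7.000e-02 9.021e+01]
 turn to yaw90: [0.   0.09 0.21]
```

View pics/wrist13.png

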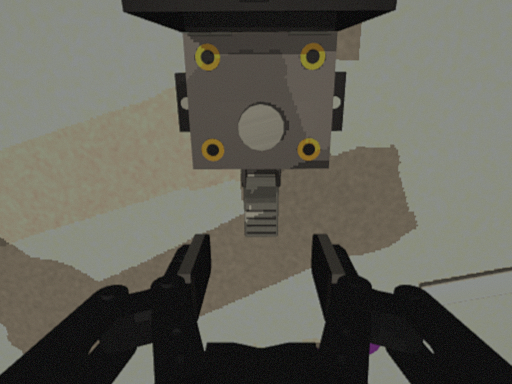

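View pics/side13.png

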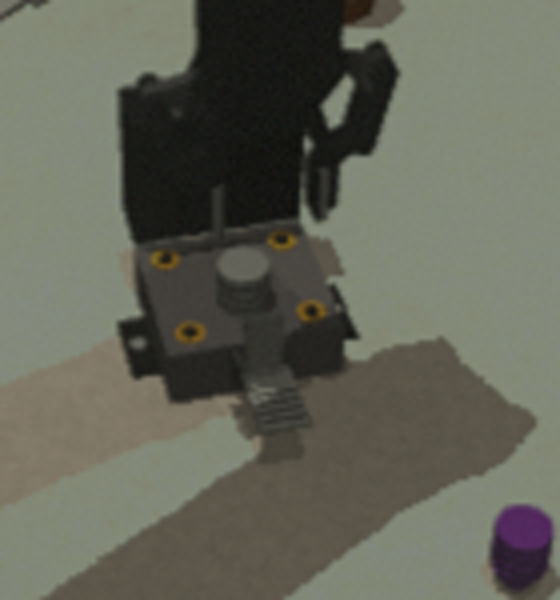

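```bash
python3 - <<'E'
from h import *
print(onz('side',(200+243.5/4-.5,150+263.5/4-.5),.07), wz((262,127.5),.07))
E
```

```text
[ 0.53385884 -0.0317871   0.07      ] [ 0.53552532 -0.02762059  0.07      ]
```

```bash
python3 -m inch '[0,0,0,10,0,-45,1,0,0,0,45,0,-20,1,0,0,0,48,0,0,1,0,0,0,48,0,0,1,0,0,0,40,0,0,1]' 20;python3 -m inch '[0,0,0,0,0,0,1]'
python3 - <<'E'
from h import *
tip90()
cv2.imwrite('pics/wrist14.png',grab_frame('wrist')[:,:,::-1])
f=grab_frame('side');cv2.imwrite('pics/side14.png',cv2.resize(f[110:290,180:340,::-1],None,fx=3.3,fy=3.3,interpolation=cv2.INTER_CUBIC))
for th in np.arange(1.5,-.01,-.15):
    y=.030-.088*np.cos(th)+.038*np.sin(th); z=.042+.088*np.sin(th)+.038*np.cos(th)
    print(th.round(2),'tipc y',round(y+.011,4),'tcp z',round(z+.173,4))
E
```

```text
clock: 13.5
position: [0.5319, 0.111, 0.3785]
orientation: [-0.003, 0.708, 0.706, -0.0]
wrist_force: [1.1, 0.2, 1.0]
finger_gap: 0.0003
clock: 13.6
position: [0.5298, 0.1192, 0.3793]
orientation: [-0.004, 0.704, 0.71, 0.001]
wrist_force: [-0.8, 0.5, 1.1]
finger_gap: -0.0001
t 13.6 tcp [0.5298 0.1192 0.3793] tip [0.5291 0.1205 0.2063] z [-0.0041  0.008  -1.    ] x [-0.009   0.9999  0.008 ] F [-0.76  0.54  1.06] gap -0.0001
 turn to level/yaw0 (tool rotvec deg): [-0.55 -0.18 90.52]
 turn to yaw90: [-0.23 -0.46  0.52]
1.5 tipc y 0.0727 tcp z 0.3055
1.35 tipc y 0.0588 tcp z 0.3092
1.2 tipc y 0.0445 tcp z 0.3108
1.05 tipc y 0.0302 tcp z 0.3102
0.9 tipc y 0.0161 tcp z 0.3076
0.75 tipc y 0.0025 tcp z 0.3028
0.6 tipc y -0.0102 tcp z 0.2961
0.45 tipc y -0.0217 tcp z 0.2875
0.3 tipc y -0.0318 tcp z 0.2773
0.15 tipc y -0.0403 tcp z 0.2657
0.0 tipc y -0.047 tcp z 0.253
```

View pics/wrist14.png

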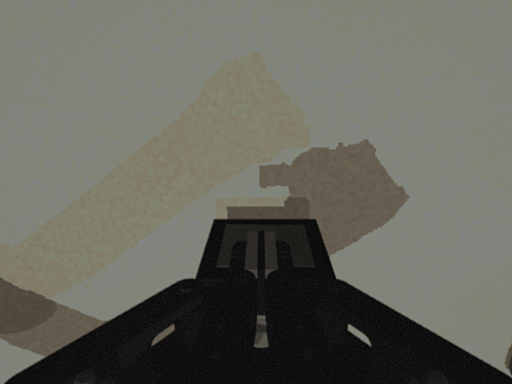

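View pics/side14.png

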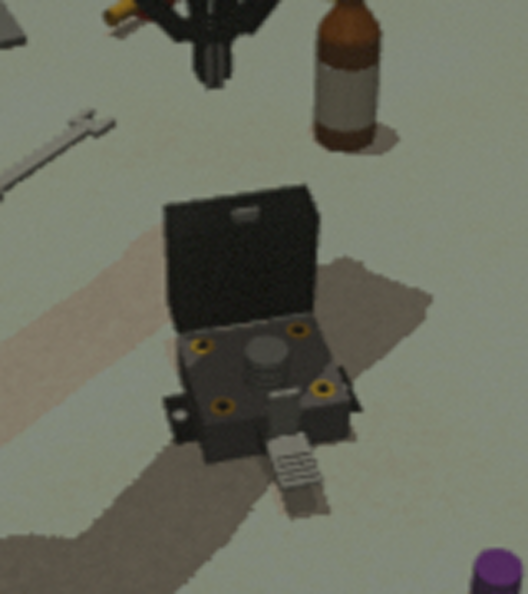

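Side view shows the lid upright, the plug standing in the hole, and the shut fingers behind and above the lid. Descending behind it.

```bash
python3 -m inch '[-0.2,-0.4,0.5,-5,4,30,1,0,0,0,-5,0,30,1,0,0,0,0,0,14,1,0,0,0,0,0,0,1]';python3 -c "from h import *;tip90()"
```

```text
clock: 14.1
position: [0.5351, 0.0992, 0.3011]
orientation: [0.001, 0.711, 0.703, -0.004]
wrist_force: [-1.3, 0.2, 0.3]
finger_gap: -0.0002
t 14.1 tcp [0.5351 0.0992 0.3011] tip [0.5345 0.098  0.1281] z [-0.0034 -0.0066 -1.    ] x [ 0.0108  0.9999 -0.0067] F [-1.29  0.16  0.25] gap -0.0002
 turn to level/yaw0 (tool rotvec deg): [ 0.15  0.45 89.38]
 turn to yaw90: [-0.19  0.38 -0.62]
```

```bash
python3 -m inch '[-0.2,0.4,-0.6,-12,0,-1,1,0,0,0,-10,0,-1,1]';python3 -c "from h import *;tip90()"; python3 -m inch '[0,0,0,-8,0,-2,1,0,0,0,-8,0,-2,1]';python3 -c "from h import *;tip90()"
```

```text
clock: 14.3
position: [0.535, 0.0772, 0.3038]
orientation: [-0.001, 0.707, 0.707, 0.0]
wrist_force: [0.2, -1.0, -0.8]
finger_gap: 0.0001
t 14.3 tcp [0.535  0.0772 0.3038] tip [0.5349 0.0774 0.1308] z [-7.0e-04  1.6e-03 -1.0e+00] x [-8.0e-04  1.0e+00  1.6e-03] F [ 0.25 -0.99 -0.82] gap 0.0001
 turn to level/yaw0 (tool rotvec deg): [-1.000e-01 -4.000e-02  9.005e+01]
 turn to yaw90: [-0.04 -0.09  0.05]
clock: 14.5
position: [0.5354, 0.0599, 0.3094]
orientation: [-0.001, 0.707, 0.707, 0.001]
wrist_force: [-0.4, 1.7, -0.9]
finger_gap: -0.0001
t 14.5 tcp [0.5354 0.0599 0.3094] tip [0.5355 0.0603 0.1364] z [ 6.0e-04  2.4e-03 -1.0e+00] x [8.0e-04 1.0e+00 2.4e-03] F [-0.38  1.73 -0.91] gap -0.0001
 turn to level/yaw0 (tool rotvec deg): [-8.000e-02 -1.300e-01  8.996e+01]
 turn to yaw90: [ 0.04 -0.14 -0.04]
```

Contact of about 2 N on the lid. Continuing along the arc.

```bash
python3 -m inch '[0,0,0,-8,0,0,1,0,0,0,-8,0,0,1,0,0,0,-8,0,0,1]'; python3 -m inch '[0,0,0,-8,0,1,1,0,0,0,-8,0,2,1]';python3 -c "from h import *;tip90()"
```

```text
clock: 14.8
position: [0.5356, 0.0353, 0.3114]
orientation: [-0.0, 0.707, 0.707, 0.002]
wrist_force: [-1.1, 2.0, 0.1]
finger_gap: 0.0
clock: 15.0
position: [0.5358, 0.0181, 0.3088]
orientation: [0.0, 0.707, 0.707, 0.003]
wrist_force: [-1.4, 1.5, 3.4]
finger_gap: 0.0003
t 15.0 tcp [0.5358 0.0181 0.3088] tip [0.5366 0.0187 0.1358] z [ 0.0044  0.0036 -1.    ] x [1.0e-04 1.0e+00 3.6e-03] F [-1.35  1.47  3.43] gap 0.0003
 turn to level/yaw0 (tool rotvec deg): [ 4.000e-02 -3.600e-01  8.999e+01]
 turn to yaw90: [ 0.25 -0.2  -0.01]
```

```bash
python3 -m inch '[0.2,-0.2,0,-8,0,3,1,0,0,0,-8,0,4,1]'; python3 -m inch '[0,0,0,-7,0,5,1,0,0,0,-7,0,5,1]';python3 -c "from h import *;tip90()"
```

```text
clock: 15.2
position: [0.5366, 0.0005, 0.3021]
orientation: [0.001, 0.707, 0.707, 0.001]
wrist_force: [-1.0, 0.6, 5.3]
finger_gap: 0.0
clock: 15.4
position: [0.537, -0.0159, 0.2916]
orientation: [0.002, 0.708, 0.707, 0.0]
wrist_force: [-0.7, 1.2, 3.2]
finger_gap: -0.0003
t 15.4 tcp [ 0.537  -0.0159  0.2916] tip [ 0.5376 -0.0163  0.1187] z [ 0.0034 -0.0026 -1.    ] x [ 0.0015  1.     -0.0026] F [-0.66  1.25  3.19] gap -0.0003
 turn to level/yaw0 (tool rotvec deg): [ 2.700e-01 -4.000e-02  8.991e+01]
 turn to yaw90: [ 0.19  0.15 -0.08]
```

```bash
python3 -m inch '[0.2,0.1,0,-8,-1,5,1,0,0,0,-7,0,6,1]'; python3 -m inch '[0,0,0,-7,0,6,1,0,0,0,-6,0,5,1]';python3 -c "from h import *;tip90()"
```

```text
clock: 15.6
position: [0.5363, -0.032, 0.2797]
orientation: [0.0, 0.708, 0.707, 0.0]
wrist_force: [-0.3, 2.7, 1.2]
finger_gap: 0.0
clock: 15.8
position: [0.536, -0.046, 0.2671]
orientation: [-0.0, 0.708, 0.707, 0.001]
wrist_force: [-0.1, 1.9, 2.4]
finger_gap: -0.0
t 15.8 tcp [ 0.536  -0.046   0.2671] tip [ 0.536  -0.0457  0.0941] z [ 1.0e-04  1.5e-03 -1.0e+00] x [0.0013 1.     0.0015] F [-0.1   1.93  2.43] gap -0.0
 turn to level/yaw0 (tool rotvec deg): [-6.000e-02 -7.000e-02  8.993e+01]
 turn to yaw90: [ 0.   -0.08 -0.07]
```

```bash
python3 -m inch '[0,0,0,-4,0,3,1,0,0,0,-3,0,3,1]'; python3 -m inch '[0,0,0,0,0,2.5,1]'; python3 -m inch '[0,0,0,0,0,2,1]'; python3 -m inch '[0,0,0,0,0,1.5,1]';python3 -c "from h import *;tip90()"
```

```text
clock: 16.0
position: [0.536, -0.0519, 0.2607]
orientation: [-0.002, 0.707, 0.707, 0.002]
wrist_force: [-2.7, 7.2, 11.7]
finger_gap: -0.0001
clock: 16.1
position: [0.5362, -0.0523, 0.2588]
orientation: [-0.001, 0.707, 0.707, 0.001]
wrist_force: [-4.0, -3.6, 14.7]
finger_gap: 0.0003
clock: 16.2
position: [0.5362, -0.0528, 0.2573]
orientation: [-0.001, 0.707, 0.707, 0.0]
wrist_force: [-2.7, -0.4, 9.6]
finger_gap: 0.0002
clock: 16.3
position: [0.5362, -0.0532, 0.2562]
orientation: [-0.0, 0.707, 0.707, -0.0]
wrist_force: [-1.9, 1.9, 5.9]
finger_gap: 0.0003
t 16.3 tcp [ 0.5362 -0.0532  0.2562] tip [ 0.5361 -0.0532  0.0832] z [-7.e-04  2.e-04 -1.e+00] x [5.e-04 1.e+00 2.e-04] F [-1.9   1.87  5.86] gap 0.0003
 turn to level/yaw0 (tool rotvec deg): [-4.000e-02  2.000e-02  8.997e+01]
 turn to yaw90: [-0.04 -0.01 -0.03]
```

```bash
for k in 1; do python3 -m inch '[0,0,0,-1,0,1.5,1]'; done; python3 -m inch '[0,0,0,0,0,1.5,1]'; python3 -m inch '[0,0,0,0,0,1,1]'
```

```text
clock: 16.4
position: [0.5361, -0.054, 0.2549]
orientation: [-0.0, 0.707, 0.707, -0.0]
wrist_force: [-1.1, 3.6, 3.6]
finger_gap: -0.0001
clock: 16.5
position: [0.536, -0.0546, 0.2532]
orientation: [0.0, 0.707, 0.707, -0.001]
wrist_force: [0.3, -1.2, 3.4]
finger_gap: 0.0001
clock: 16.6
position: [0.5361, -0.055, 0.2521]
orientation: [0.0, 0.707, 0.707, -0.001]
wrist_force: [-0.0, 1.0, 2.9]
finger_gap: -0.0002
```

```bash
python3 -m inch '[0,0,0,0,0,1,1]'; python3 - <<'E'
from h import *
tip90()
f=grab_frame('side');cv2.imwrite('pics/side15.png',cv2.resize(f[150:290,190:330,::-1],None,fx=4.2,fy=4.2,interpolation=cv2.INTER_CUBIC))
cv2.imwrite('pics/wrist15.png',grab_frame('wrist')[:,:,::-1])
E
```

```text
clock: 16.7
position: [0.5362, -0.0554, 0.2511]
orientation: [0.0, 0.707, 0.707, -0.001]
wrist_force: [-2.1, 1.1, 10.4]
finger_gap: 0.0002
t 16.7 tcp [ 0.5362 -0.0554  0.2511] tip [ 0.536  -0.0558  0.0781] z [-0.001  -0.0022 -1.    ] x [ 6.0e-04  1.0e+00 -2.2e-03] F [-2.09  1.08 10.44] gap 0.0002
 turn to level/yaw0 (tool rotvec deg): [6.000e-02 1.500e-01 8.996e+01]
 turn to yaw90: [-0.06  0.13 -0.04]
```

View pics/side15.png

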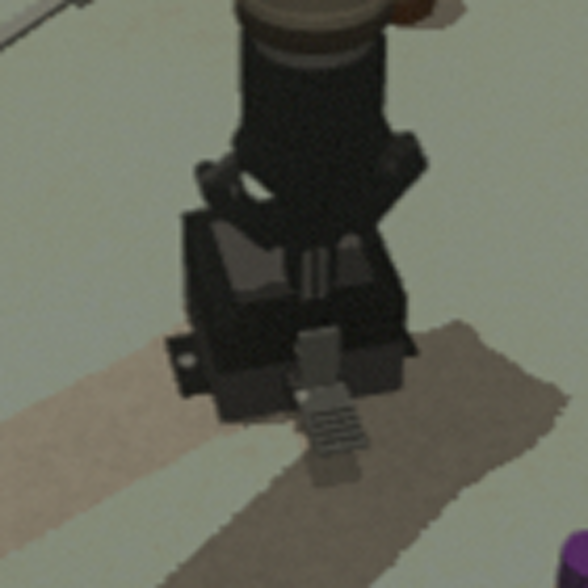

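View pics/wrist15.png

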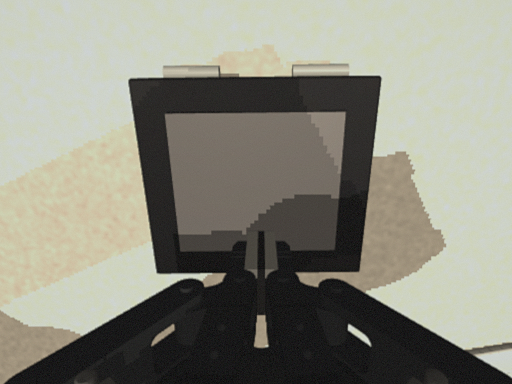

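The lid looks shut. I'll lift slowly and watch whether it follows.

```bash
python3 -m inch '[0,0,0,0,0,-2,1]'; python3 -m inch '[0,0,0,0,0,-3,1,0,0,0,0,0,-4,1]'; python3 -m inch '[0,0,0,0,0,-30,1,0,0,0,0,0,-40,1]';python3 - <<'E'
from h import *
tip90()
f=grab_frame('side');cv2.imwrite('pics/side16.png',cv2.resize(f[150:290,190:330,::-1],None,fx=4.2,fy=4.2,interpolation=cv2.INTER_CUBIC))
E
```

```text
clock: 16.9
position: [0.5361, -0.0551, 0.2532]
orientation: [0.0, 0.707, 0.707, -0.001]
wrist_force: [-0.3, 1.6, 3.0]
finger_gap: 0.0
clock: 17.1
position: [0.5355, -0.0557, 0.2595]
orientation: [-0.0, 0.707, 0.707, -0.002]
wrist_force: [0.0, 0.4, -0.9]
finger_gap: 0.0002
clock: 17.3
position: [0.5331, -0.0568, 0.3264]
orientation: [-0.005, 0.707, 0.707, -0.006]
wrist_force: [-0.0, -0.2, 0.8]
finger_gap: 0.0002
t 17.3 tcp [ 0.5331 -0.0568  0.3264] tip [ 0.5306 -0.0571  0.1534] z [-0.0147 -0.0014 -0.9999] x [ 0.001   1.     -0.0014] F [-0.03 -0.24  0.79] gap 0.0002
 turn to level/yaw0 (tool rotvec deg): [-0.6   0.73 89.94]
 turn to yaw90: [-0.84  0.08 -0.06]
```

View pics/side16.png

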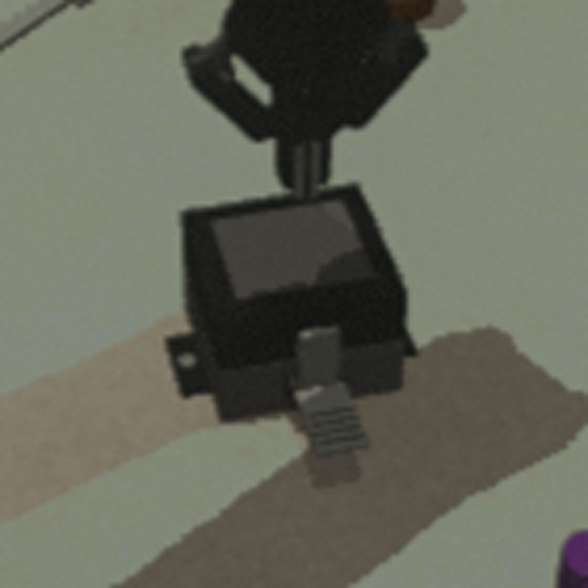

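The lid stays down with the hand off it. I'll retreat a little, wait, and check again along with the bystanders.

```bash
python3 -m inch '[0,0,0,-30,0,-20,1,0,0,0,-45,0,0,1,0,0,0,-45,0,0,1,0,0,0,-30,0,0,1,0,0,0,0,0,0,1]'; python3 -m inch '[0,0,0,0,0,0,1,0,0,0,0,0,0,1,0,0,0,0,0,0,1,0,0,0,0,0,0,1,0,0,0,0,0,0,1]'; python3 -m inch '[0,0,0,0,0,0,1,0,0,0,0,0,0,1,0,0,0,0,0,0,1,0,0,0,0,0,0,1,0,0,0,0,0,0,1]';python3 - <<'E'
from h import *
tip90(); print(get_state()['joint_vel'].round(3))
f=grab_frame('side');cv2.imwrite('pics/side17.png',f[:,:,::-1])
f=grab_frame('top');cv2.imwrite('pics/top17.png',f[:,:,::-1])
a=cv2.imread('pics/side0.png');b=cv2.imread('pics/side17.png')
A=np.hstack([cv2.resize(x[185:285,220:305],None,fx=4,fy=4,interpolation=cv2.INTER_CUBIC) for x in(a,b)]);cv2.imwrite('pics/cmp17.png',A)
E
```

```text
clock: 17.85
position: [0.5364, -0.211, 0.3577]
orientation: [0.002, 0.706, 0.708, -0.003]
wrist_force: [0.1, -0.0, -0.6]
finger_gap: 0.0
clock: 18.35
position: [0.536, -0.2078, 0.3572]
orientation: [0.002, 0.705, 0.709, -0.003]
wrist_force: [0.8, -0.3, 0.9]
finger_gap: 0.0003
clock: 18.85
position: [0.5363, -0.206, 0.3574]
orientation: [0.002, 0.704, 0.711, -0.003]
wrist_force: [-0.2, 0.4, 0.4]
finger_gap: 0.0001
t 18.85 tcp [ 0.5363 -0.206   0.3574] tip [ 0.536  -0.2072  0.1844] z [-0.0021 -0.0066 -1.    ] x [-0.0097  0.9999 -0.0066] F [-0.23  0.44  0.4 ] gap 0.0001
 turn to level/yaw0 (tool rotvec deg): [ 0.2   0.39 90.56]
 turn to yaw90: [-0.12  0.38  0.56]
[-0.001  0.002  0.001  0.     0.     0.    -0.001]
```

View pics/cmp17.png

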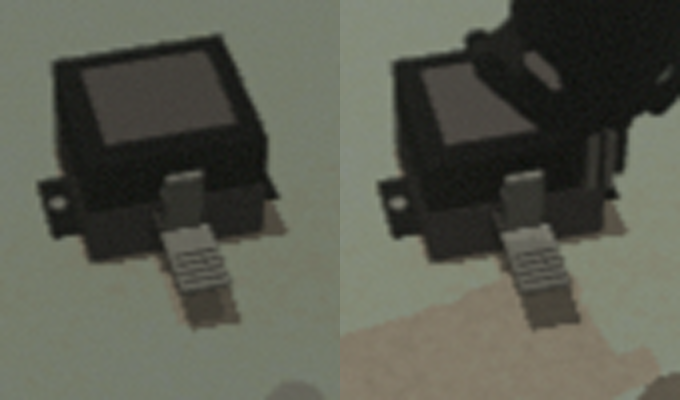

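View pics/top17.png

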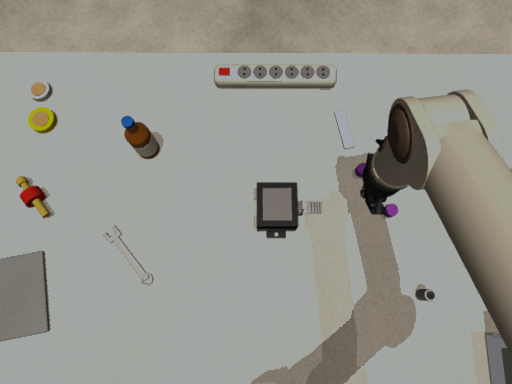

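The lid and latch match their starting appearance, the bystanders haven't moved, and the hand touches nothing. Handing in.

```bash
python3 -c "from workcell import *;print(finish_job())"
```

```text
the job is handed in; nothing more can be done
None
```

The plug is in the case and the lid is shut. I handed the job in at about 19 s of the 72 s allowed, but my first press on the latch was probably rougher than the 15 N limit.

**What I did:** I pressed the thumb pad and the lid sprang open. I then stood the steel plug in the hole until its head rested on the deck and let go of it. Finally I swept the lid over from behind and pushed it down until it caught.

**Last checks:**
- **Lid:** about 1.5 s after the hand had left it, the lid and latch looked the same as at the start in the side and top pictures.
- **Plug:** before I closed the lid, the plug stood upright. In the side view it sat at the height of a fully seated plug, within 1 mm of the hole's centre.
- **Bystanders:** the bottle, wrench, flat bar and pipe nipple had not moved. Two of the purple look-alikes were visible in place. The third was hidden behind the gripper in the last top picture, and the arm came no nearer to it than at the plug pick-up.

**What did not go cleanly:**
- **First latch press:** with the jaws lying along the latch, the wrist force briefly reached about 16–17 N and the lid did not open. I think the finger linkage blocked the rocker arm. I backed off, turned the gripper 90° and pressed again, and the lid opened at about 5 N.
- **Seating the plug:** the push peaked at about 23 N at the wrist.
- **Closing the lid:** the push peaked at about 15 N, under the 25 N limit.

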